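# Roll a bearing sleeve up the loading ramp and swing the keeper behind it

## Robot

A 7-joint arm with a two-finger parallel gripper is mounted at the origin on a cart in front of the work surface, level with it; the furniture and walls round the work are solid. World frame = base frame: x ahead of the robot, y to its left, z up, the work surface at z = 0. Lengths are in mm, angles in rad, forces in N, time in s.
With the tool pointing down it reaches from about 350 to 900 mm from the base axis. Payload 8.1 kg.
Tool frame: the origin (TCP) lies between the finger pads; the fingertips stand 11 mm ahead of it and the grasp point (between the pads) lies 8 mm behind it (bot.tcp_to_tips is the distance from the TCP to the fingertips, in mm); z points along the fingers, y is the line along which they close (so a half turn about z gives the same grasp; the last joint's range is limited). The gripper opens to 85 mm and grips with 20 to 120 N. Pads are 22 mm wide; open, the fingers measure 114 mm over their backs; the gripper's body (76 mm by 85 mm) begins 54 mm behind the grasp point. The pads swing forward as they close: fully open they stand 13 mm farther back than shut.
Start: joints at [-1.299, 0.434, 0.025, 1.573, -0.012, 1.134, -0.075], TCP at [228.831, 581.616, 242.323] pointing down, gripper open.
Joint ranges: [-2.62, 2.62], [-0.44, 2.09], [-1.27, 1.32], [0.08, 2.57], [-1.32, 4.46], [0.12, 2], [-2.74, 2.74]. Speed limits (rad/s): [2.22, 2.22, 3.01, 3.01, 3.14, 3.14, 3.14].

## Interface

Orientations are given as a unit quaternion [x, y, z, w].
In Python, from station import bot gives the robot as it stands.
- The arm moves only by the shell command python3 -m handwheel 'ROWS' [FORCE]. ROWS is JSON, one flat list of numbers, 5 for each row, row after row: the shift along the tool's x, y, z in cm, then the turn about the tool's z in rad, then the closure, from 0 (fully open) to 1 (shut). In form: [dx, dy, dz, roll, claw, dx, dy, dz, roll, claw, ...]. A call has 1 to 20 rows; each row shifts and turns the commanded pose from where the row before left it, along the tool's axes as they then stand; what a row does not reach is not made up. A row lasts 1/10 s, in which the tool goes at most 50 mm and 8.59 degrees, less where a joint would pass 70% of its speed; a pose out of reach is approached as far as the arm can. A call is refused whole if a number of a shift passes 5 or a number of a turn 0.15, either way. A call with a gripper value outside its range is refused whole. The fingers move at their own pace and stop on an object; FORCE is the grip in N (left out, the last holds). Time passes only in rows, so rows that do not move let the fingers close. It gives the time, the measured TCP pose, the force and the opening at its end, in the units of the state.
- bot.read_state(): the state, without advancing time (a new reading comes with each control period).
- bot.camera(name): name is "side" or "top"; returns (picture, depth): 400x640x3 uint8, red, green, blue; 400x640 float32, mm along the optical axis (not along the pixel's ray), 0 where there is no reading.
- bot.camera_info(name): a dict with "fx", "fy", "cx", "cy" (pixels), "extrinsics" (4x4, takes a point from world to camera coordinates). Camera axes: x right, y down, z forward; pixel columns grow to the right and rows downward; lengths in mm; the calibration is good to about 2 mm. A picture is of the moment at which its call begins. camera_info takes no time and is no camera call.
- bot.sign_off(): hands the job in, once; it reports no verdict.
The state is a dict: "t": time; "q": joint angles; "qvel": joint speeds; "joint_efforts": joint torques, N m; "position": TCP position; "eef_rot": TCP orientation; "ft_force": force on the tool from outside, world axes, zero at the start; "torque": the same for the moment, N m; "gripper_width": finger opening in mm.
Only numpy, scipy, OpenCV 4.12 (cv2) and the standard library are available. Lean on these libraries where they do the work, as an engineer would, in place of code of your own. Each camera call takes 0.05 s, during which the arm holds its last target. There are 200 camera calls.

## Task

With the fingers only, push the brass bearing sleeve so that it rolls up the loading ramp, keeping a finger behind it so that it neither rolls back nor runs ahead on the slope, until it rests in its seat against the steel stop. Then push the red keeper fully closed across the lane behind it and come clear. Pinch or lift nothing, and leave the other things on the bench where they are.

Things in the scene. Friction and masses are not known exactly. Their poses are not given: they have to be found in the camera images.
- sleeve: Brass-coloured bearing sleeve, a cylinder 50 mm in diameter and 80 mm long, about 0.35 kg, with a dark bore. It lies on its side across the ramp's lane, free to roll, lightly oiled (friction about 0.4). Origin at its centre; its own y is the cylinder's axis (x and z turn as it rolls).
- ramp: Wooden loading ramp, grey floor, fixed to the bench, 320 mm long, 128 mm wide. Origin at bench height, mid-lane; x points uphill along the lane, y left when looking uphill, z up. Lane 92 mm wide between side rails that stand 11 mm above its floor. Level infeed, floor 12 mm high, from x = -170 to -80 mm (sleeve's centre starts at x = -135 to -100 mm); a lip 22 mm high ends it at x = -173 mm.
- ramp_foot (a point): On the floor, mid-lane, where the 8 degree slope begins (ramp frame x = -80 mm, 12 mm high). From here the floor rises straight to the crest; a sleeve let go on this slope rolls back.
- ramp_crest (a point): On the floor, mid-lane, at the top of the slope (ramp frame x = +80 mm, 34.5 mm high). Beyond it the floor falls at 14 degrees, as a seat, to the stop, a steel plate whose face is at x = +125 mm (board behind it 68 mm high).
- seat (a point): Where the sleeve's centre lies when it rests in the seat against the stop: ramp frame x = +100 mm, 55 mm above the bench. It stays there by itself.
- keeper_pivot (a point): The fixed upright pivot of the keeper, 60 mm above the bench, on a post outside the right rail, looking uphill (ramp frame x = +64, y = -64 mm).
- keeper_tip (a point): Centre of the keeper's round free end (10 mm across), 82 mm from the pivot. The keeper is a red bar 8 mm thick, its lower edge 50 mm and its upper edge 70 mm above the bench.
- keeper (a joint): Swing of the red keeper about its upright pivot, rad. 0: the bar points downhill along the right rail; negative (to -0.6): free end outwards; it grows as the free end swings in over the lane (clockwise from above); 1.57: squarely across the lane behind the seated sleeve, at its end stop. Stays where left (friction, 0.5 N at the tip). Starts between -0.5 and 0.
- wax_tin: Bystander: round green-lidded tin, 68 mm across, 26 mm tall. Origin: centre of its underside.
- walnut_block: Bystander: dark brown wooden block, 40 x 58 x 26 mm. Origin: centre of its underside.
- pearl_jar: Bystander: glass jar with a yellow lid, 52 mm across, 72 mm tall. Origin: centre of its underside.
- eraser: Bystander: blue and white eraser, 21 x 42 x 12 mm. Origin: centre of its underside.
- lime_block: Bystander: pale wooden block, 34 x 72 x 18 mm. Origin: centre of its underside.
Mind the look-alikes: they are no part of the job. What is meant by the sleeve is not orange or purple, and is the larger of those in its own colour.

How it is judged:
By the outcome, as a careful person would: the job done as asked, in the order asked, and still so for the second after the job is handed in, with the robot touching nothing.
It also fails if it takes over 62 s, if anything falls off the work surface, if the arm or the gripper's body presses on something with over 40 N, if the wrist force passes 120 N, or if a joint passes its speed limit or range.

## Working session

There is one attempt and no reset: what is moved stays moved. The work goes in short steps, Python scripts to look and compute and a shell command to move; the robot and the scene stay as the last step left them, time stands still between calls to the robot, and variables do not carry over. Pictures are saved under pics/ and viewed, on a budget of 10 in all, crops included, one or two more only if the job needs it, and the job is handed in when it is done.

```bash
mkdir -p pics; ls; python3 - <<'E'
from station import bot
import cv2,numpy as np
for n in("top","side"):
    p,d=bot.camera(n); cv2.imwrite(f"pics/{n}0.png",p[:,:,::-1]); np.savez(f"{n}0.npz",p=p,d=d)
    i=bot.camera_info(n); print(n,i["fx"],i["fy"],i["cx"],i["cy"],np.round(i["extrinsics"],3).tolist())
s=bot.read_state(); print(s["t"],s["position"],s["eef_rot"],s["gripper_width"],bot.tcp_to_tips)
E
```

```text
pics
top 425.6874986960522 425.6874986960522 326.33554940339576 201.7865562041011 [[-0.028, -1.0, -0.006, 54.312], [-0.993, 0.028, -0.115, 519.897], [0.115, 0.003, -0.993, 1086.117], [0.0, 0.0, 0.0, 1.0]]
side 367.6204092561168 367.6204092561168 317.14273956640466 196.64227927971083 [[0.833, -0.554, -0.008, -416.913], [-0.37, -0.545, -0.752, 285.938], [0.412, 0.629, -0.659, 832.13], [0.0, 0.0, 0.0, 1.0]]
0.1 [228.70215196 581.19545421 241.60495939] [ 1.86340952e-01  9.82484887e-01 -7.01152076e-04 -6.90849016e-05] 85.57020507470335 11.0
```

View pics/top0.png

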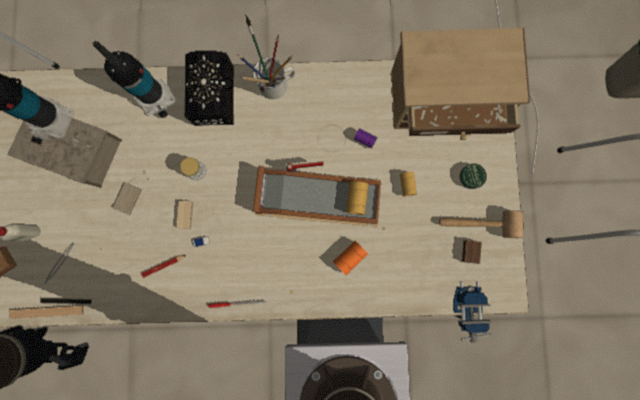

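View pics/side0.png

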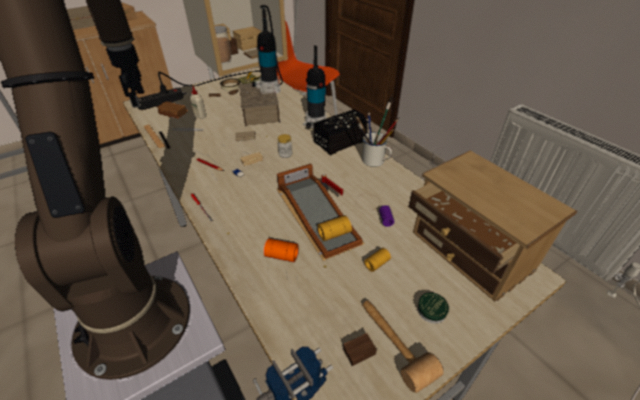

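The top view shows the ramp running from (378,200) at the infeed to (258,193) at the stop, so uphill is world +y. Candidates for the sleeve:
- large brass cylinder in the lane, (358,197)
- small brass one, (408,183)
- orange, (350,257)
- purple, (365,138)

I choose the large brass one at (358,197). The keeper is the red bar from (290,168) to (323,163). The other red objects are pencils and tools further left. Next I measure and make one crop.

```bash
cat > h.py <<'E'
import cv2,numpy as np
from station import bot
def cloud(n,d):
    i=bot.camera_info(n);E=np.array(i["extrinsics"]);v,u=np.mgrid[:400,:640]
    P=np.stack([(u-i["cx"])/i["fx"]*d,(v-i["cy"])/i["fy"]*d,d],-1)-E[:3,3]
    W=P@E[:3,:3]; W[d<=0]=np.nan; return W
def ray(n,u,v,z):
    i=bot.camera_info(n);E=np.array(i["extrinsics"]);R=E[:3,:3]
    c=-R.T@E[:3,3]; r=R.T@np.array([(u-i["cx"])/i["fx"],(v-i["cy"])/i["fy"],1]); return c+r*(z-c[2])/r[2]
E
python3 - <<'E'
from h import *
f=np.load("top0.npz");p,d=f["p"],f["d"];W=cloud("top",d)
hsv=cv2.cvtColor(p,cv2.COLOR_RGB2HSV)
reg=np.zeros((400,640),bool);reg[150:235,240:390]=1
m=reg&(W[...,2]>9)
n,l,s,c=cv2.connectedComponentsWithStats(m.astype(np.uint8));k=1+np.argmax(s[1:,4]);print(s[1:])
bench=W[210:225,385:400,2];print("bench z",np.nanmedian(bench))
red=reg&((hsv[...,0]<5)|(hsv[...,0]>174))&(hsv[...,1]>170)&(hsv[...,2]>80)
n2,l2,s2,c2=cv2.connectedComponentsWithStats(red.astype(np.uint8));print("red",s2[1:].tolist())
rk=l2==1+np.argmax(s2[1:,4]); R=W[rk]; print("red z",np.nanpercentile(R[:,2],[10,50,90]))
yx=np.argwhere(rk); print("red ends px",yx[yx[:,1].argmin()],yx[yx[:,1].argmax()])
v=(l==k)&~rk; Q=W[v][:,:2].astype(np.float32); r=cv2.minAreaRect(Q);print(r,cv2.boxPoints(r))
br=reg&(hsv[...,0]>14)&(hsv[...,0]<28)&(hsv[...,1]>120)&(hsv[...,2]>120)
n,l,s,c=cv2.connectedComponentsWithStats(br.astype(np.uint8));k=1+np.argmax(s[1:,4]);print("brass",s[k],c[k]);B=W[l==k];
print("brass",np.nanmean(B,0),np.nanpercentile(B,[1,5,95,99],axis=0))
a=cv2.resize(p[140:240,240:430],None,fx=4,fy=4,interpolation=2)
cv2.imwrite("pics/crop1.png",a[:,:,::-1])
# profile mid lane
for u in range(252,386,4):
    vv=int(round(193+(u-258)*7/120)); print(u,np.round(np.nanmedian(W[vv-2:vv+3,u],0)).tolist(),end=' ')
E
```

```text
[[ 253  161  128   63 5611]
 [ 317  219    1    1    1]
 [ 348  222    1    1    1]
 [ 369  224    1    2    2]]
bench z -1.1619208468991682
red [[289, 162, 34, 8, 71]]
red z [64.24293233 68.61295885 70.55559867]
red ends px [169 289] [163 322]
((551.1505737304688, 58.9171142578125), (323.6810607910156, 144.99871826171875), 83.1201171875) [[ 459.78665  -93.0735 ]
 [ 603.74133 -110.44264]
 [ 642.5145   210.90773]
 [ 498.5598   228.27687]]
brass [350 181  19  34 428] [359.44158879 197.53738318]
brass [526.97967828 -45.66400852  55.86327278] [[487.80040464 -66.9496736   21.38023998]
 [490.70011233 -63.53381474  42.82064246]
 [564.01455409 -28.4153084   62.59697749]
 [571.48817877 -25.00063652  64.0489955 ]]
252 [554.0, 240.0, 0.0] 256 [544.0, 218.0, 68.0] 260 [545.0, 208.0, 66.0] 264 [547.0, 201.0, 45.0] 268 [548.0, 193.0, 23.0] 272 [547.0, 182.0, 27.0] 276 [546.0, 171.0, 30.0] 280 [544.0, 161.0, 34.0] 284 [542.0, 150.0, 33.0] 288 [542.0, 140.0, 31.0] 292 [542.0, 129.0, 29.0] 296 [542.0, 119.0, 30.0] 300 [541.0, 109.0, 28.0] 304 [539.0, 98.0, 25.0] 308 [539.0, 88.0, 24.0] 312 [539.0, 77.0, 22.0] 316 [538.0, 67.0, 21.0] 320 [536.0, 56.0, 20.0] 324 [536.0, 46.0, 18.0] 328 [536.0, 35.0, 16.0] 332 [535.0, 24.0, 16.0] 336 [532.0, 14.0, 14.0] 340 [532.0, 3.0, 13.0] 344 [532.0, -8.0, 13.0] 348 [528.0, -17.0, 45.0] 352 [526.0, -26.0, 55.0] 356 [523.0, -36.0, 60.0] 360 [522.0, -47.0, 59.0] 364 [523.0, -57.0, 54.0] 368 [528.0, -72.0, 11.0] 372 [524.0, -82.0, 10.0] 376 [525.0, -93.0, 13.0] 380 [526.0, -105.0, -1.0] 384 [525.0, -116.0, 1.0]
```

View pics/crop1.png

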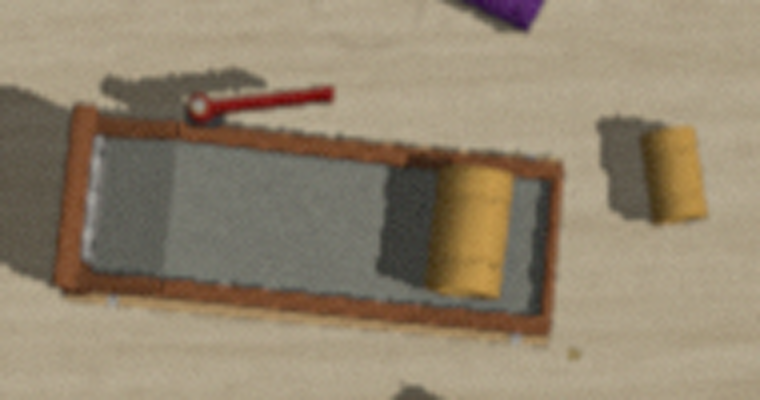

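The crop confirms it: the large brass sleeve is in the lane at crop (470,232), well bigger than the small brass cylinder at (675,175). The crest line runs from (178,140) to (165,275). The keeper pivot is at (200,107) and its tip at (330,95).

```bash
python3 - <<'E'
from h import *
def c(x,y,z): return ray("top",240+(x+.5)/4-.5,140+(y+.5)/4-.5,z)[:2]
cr=[c(178,140,34.5),c(165,275,34.5)]; inn=[c(562,160,23),c(548,335,23)]; bd=[c(85,105,68),c(62,292,68)]
rails=[c(180,130,45.5),c(520,157,23)],[c(165,288,45.5),c(510,322,23)]
for n,a in(("crest",cr),("infeed",inn),("board",bd)): print(n,np.round(a),np.round(np.mean(a,0),1),np.linalg.norm(a[0]-a[1]),)
M=np.mean([np.mean(x,0) for x in [cr]],0)
for a in rails: dd=a[0]-a[1];print("rail dir",np.degrees(np.arctan2(dd[1],dd[0])),np.round(a))
dd=np.mean(cr,0)-np.mean(inn,0);print("mid",np.degrees(np.arctan2(dd[1],dd[0])),np.linalg.norm(dd))
for n,a in(("crest",cr),("infeed",inn),("board",bd)):
  dd=a[0]-a[1];print(n,np.degrees(np.arctan2(dd[1],dd[0]))+90)
print("pivot",c(200,107,70),"tip",c(326,95,70))
# sleeve ends top line z=62
print("sleeve top", c(475,167,62),c(466,295,62))
E
```

```text
crest [[596. 149.]
 [507. 159.]] [551.3 153.8] 89.6251150129049
infeed [[ 577. -105.]
 [ 461.  -91.]] [519.3 -97.6] 116.68906403290222
board [[614. 205.]
 [494. 220.]] [554.3 212.4] 120.79566310048774
rail dir 84.7678180535594 [[600. 146.]
 [580. -77.]]
rail dir 83.20132352040582 [[497. 158.]
 [471. -66.]]
mid 82.7262430973813 253.37488824842802
crest 83.632737190298
infeed 83.06913514640715
board 82.50869261879558
pivot [610.29835122 130.77210521] tip [615.7546725   50.12625098]
sleeve top [567.78405008 -43.87971111] [485.77444673 -35.17956354]
```

Ramp pose: origin about (540.5, 74.5), uphill heading about 83.3°. The pivot and infeed end agree with this within 3 mm. Sleeve at ramp x ≈ -117, keeper ≈ -0.19 rad. Now I move above the spot behind the sleeve.

```bash
cat > w.py <<'E'
# goal offsets: python3 w.py rx ry  (ramp-frame target mm), yaw 83.3
import sys
from h import *
from scipy.spatial.transform import Rotation as Ro
A=np.radians(83.3);u=np.array([np.cos(A),np.sin(A)]);l=np.array([-u[1],u[0]]);O=np.array([540.5,74.5])
def rf(p): d=np.array(p[:2])-O; return np.array([d@u,d@l])
if __name__=="__main__":
    s=bot.read_state();R=Ro.from_quat(s["eef_rot"]).as_matrix();P=s["position"]
    print("t",s["t"],"ramp",rf(P).round(1),"z",P[2].round(1),"w",round(s["gripper_width"],1),"F",np.round(s["ft_force"],1))
    print("tool x in ramp",[round(float(R[:2,0]@k),3) for k in(u,l)],"tool y",[round(float(R[:2,1]@k),3) for k in(u,l)],"z",R[:,2].round(3))
    if len(sys.argv)>2:
        T=O+float(sys.argv[1])*u+float(sys.argv[2])*l; print("go",(R.T@np.array([*(T-P[:2]),0])).round(1))
E
python3 -m handwheel '[-3.44,-3.43,0,0,0.5,-3.44,-3.43,0,0,0.5,-3.44,-3.43,0,0,0.5,-3.44,-3.43,0,0,0.5,-3.44,-3.43,0,0,0.5,-3.44,-3.43,0,0,0.5,-3.44,-3.43,0,0,0.5,-3.44,-3.43,0,0,0.5,-3.44,-3.43,0,0,0.5,-3.44,-3.43,0,0,0.5,-3.44,-3.43,0,0,0.5,-3.44,-3.43,0,0,0.5,-3.44,-3.43,0,0,0.5,-3.44,-3.43,0,0,0.5,-3.44,-3.43,0,0,0.5,0,0,0,0,0.5]'
python3 -m handwheel '[0,0,0,0.131,0.5,0,0,0,0.131,0.5,0,0,0,0.131,0.5,0,0,0,0.131,0.5,0,0,0,0.131,0.5,0,0,0,0.131,0.5,0,0,0,0.131,0.5,0,0,0,0.131,0.5,0,0,0,0.131,0.5,0,0,0,0.131,0.5,0,0,0,0,0.5,0,0,0,0,0.5]'
python3 w.py -164 0
```

```text
t: 1.7
position: [521.7, -93.5, 242.4]
eef_rot: [0.191, 0.982, -0.002, 0.001]
ft_force: [-1.2, -0.5, -0.3]
gripper_width: 42.6
t: 2.9
position: [520.4, -85.7, 242.1]
eef_rot: [0.745, 0.667, -0.0, -0.0]
ft_force: [-0.6, 0.0, 0.1]
gripper_width: 42.5
t 2.9 ramp [-161.5    1.2] z 242.1 w 42.5 F [-0.6  0.   0.1]
tool x in ramp [1.0, 0.007] tool y [0.007, -1.0] z [-0.001  0.    -1.   ]
go [-2.6  1.2 -0. ]
```

```bash
python3 -m handwheel '[-0.3,0.1,3,0,0.5,0,0,4,0,0.5,0,0,4,0,0.5,0,0,3.5,0,0.5,0,0,2,0,0.5,0,0,0,0,0.5,0,0,0,0,0.5]'
python3 w.py -164 0; python3 - <<'E'
from h import *
p,d=bot.camera("side")
cv2.imwrite("pics/s1.png",cv2.resize(p[150:270,240:400],None,fx=4.5,fy=4.5,interpolation=2)[:,:,::-1])
E
```

```text
t: 3.6
position: [521.4, -89.4, 77.7]
eef_rot: [0.746, 0.666, -0.0, -0.0]
ft_force: [0.1, -0.5, -0.3]
gripper_width: 42.6
t 3.6 ramp [-1.65e+02 -1.00e-01] z 77.7 w 42.6 F [ 0.1 -0.5 -0.3]
tool x in ramp [1.0, 0.004] tool y [0.004, -1.0] z [-0.  0. -1.]
go [ 1.  -0.1  0. ]
```

View pics/s1.png

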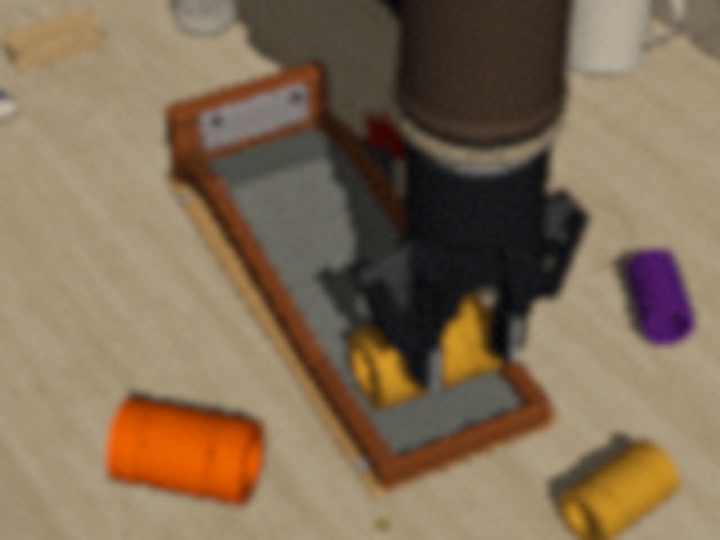

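The fingers straddle the lane above the space behind the sleeve, with tips at crop (430,385) and (512,355). I check those tip positions by ray.

```bash
python3 - <<'E'
from w import *
for x,y in((430,385),(512,355)):
  for z in (67,75): print(z,rf(ray("side",240+x/4.5,150+y/4.5,z)).round(1))
for x,y in((365,378),): print("sleeve end centre",rf(ray("side",240+x/4.5,150+y/4.5,37)).round(1))
E
```

```text
67 [-167.    22.4]
75 [-173.4   26.2]
67 [-168.3  -31. ]
75 [-174.6  -26.6]
sleeve end centre [-120.5   39.8]
```

```bash
python3 -m handwheel '[0,0,1.4,0,0.5,0,0,1.4,0,0.5,0,0,0.9,0,0.5,0,0,0.5,0,0.5,0,0,0,0,0.5]' && python3 w.py
python3 -m handwheel '[0.2,0,0,0,0.5,0.2,0,0,0,0.5,0.2,0,0,0,0.5,0.2,0,0,0,0.5,0.2,0,0,0,0.5,0.2,0,0,0,0.5,0.2,0,0,0,0.5,0.2,0,0,0,0.5,0.2,0,0,0,0.5,0.2,0,0,0,0.5]'; python3 w.py; python3 - <<'E'
from h import *
p,d=bot.camera("side")
cv2.imwrite("pics/s2.png",cv2.resize(p[150:270,240:400],None,fx=4.5,fy=4.5,interpolation=2)[:,:,::-1])
E
```

```text
t: 4.15
position: [520.7, -89.2, 34.5]
eef_rot: [0.746, 0.666, -0.001, -0.001]
ft_force: [-0.0, 0.5, -0.7]
gripper_width: 42.3
t 4.15 ramp [-164.9    0.6] z 34.5 w 42.3 F [-0.   0.5 -0.7]
tool x in ramp [1.0, 0.003] tool y [0.003, -1.0] z [-0.001  0.    -1.   ]
t: 5.15
position: [523.5, -69.2, 35.3]
eef_rot: [0.746, 0.666, 0.0, -0.0]
ft_force: [-0.1, 0.2, -0.6]
gripper_width: 42.7
t 5.15 ramp [-1.447e+02  1.000e-01] z 35.3 w 42.7 F [-0.1  0.2 -0.6]
tool x in ramp [1.0, 0.003] tool y [0.003, -1.0] z [-0.  0. -1.]
```

View pics/s2.png

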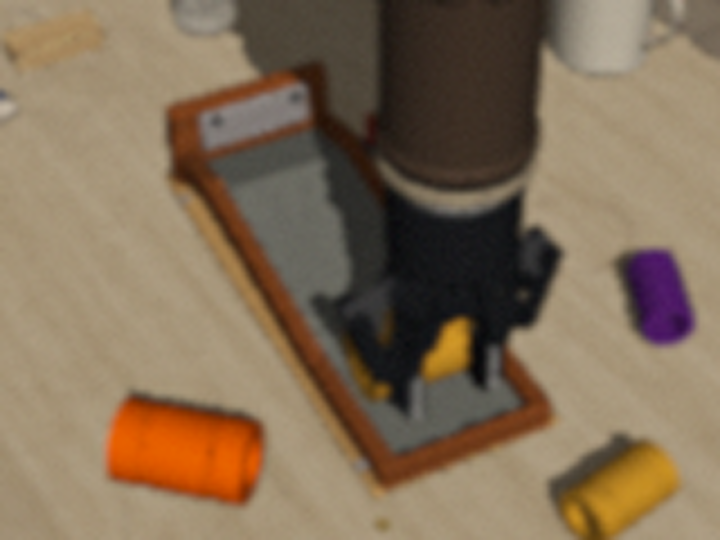

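The fingers are level behind the sleeve, inside the rails and just at contact (tips at crop (412,410) and (490,383)). Start pushing.

```bash
python3 -m handwheel '[0.3,0,0,0,0.5,0.3,0,0,0,0.5,0.3,0,0,0,0.5,0.3,0,0,0,0.5,0.3,0,0,0,0.5,0.3,0,0,0,0.5,0.3,0,0,0,0.5,0.3,0,0,0,0.5,0.3,0,0,0,0.5,0.3,0,0,0,0.5,0.3,0,-0.04,0,0.5,0.3,0,-0.04,0,0.5,0.3,0,-0.04,0,0.5,0.3,0,-0.04,0,0.5,0.3,0,-0.04,0,0.5,0.3,0,-0.04,0,0.5,0.3,0,-0.04,0,0.5,0.3,0,-0.04,0,0.5,0.3,0,-0.04,0,0.5,0.3,0,-0.04,0,0.5]'; python3 w.py
python3 -m handwheel '[0.3,0,-0.04,0,0.5,0.3,0,-0.04,0,0.5,0.3,0,-0.04,0,0.5,0.3,0,-0.04,0,0.5,0.3,0,-0.04,0,0.5,0.3,0,-0.04,0,0.5,0.3,0,-0.04,0,0.5,0.3,0,-0.04,0,0.5,0.3,0,-0.04,0,0.5,0.3,0,-0.04,0,0.5]'; python3 w.py; python3 - <<'E'
from h import *
a=[]
for n,(r,c) in(("side",(140,230)),("top",(140,240))):
    p,d=bot.camera(n); a.append(cv2.resize(p[r:r+125,c:c+160],None,fx=2.5*2*.5*2*.5*2*.99/2*1,fy=2.475,interpolation=2))
    np.savez(n+"3.npz",p=p,d=d)
cv2.imwrite("pics/s3.png",np.hstack(a)[:,:,::-1])
E
```

```text
t: 7.2
position: [530.4, -9.5, 39.3]
eef_rot: [0.746, 0.666, 0.0, 0.0]
ft_force: [-0.0, -1.5, 0.4]
gripper_width: 42.6
t 7.2 ramp [-84.6   0.2] z 39.3 w 42.6 F [-0.  -1.5  0.4]
tool x in ramp [1.0, 0.003] tool y [0.003, -1.0] z [ 0.  0. -1.]
t: 8.2
position: [533.8, 20.3, 43.4]
eef_rot: [0.746, 0.666, 0.0, 0.0]
ft_force: [-0.2, -2.9, 1.9]
gripper_width: 42.9
t 8.2 ramp [-54.6   0.3] z 43.4 w 42.9 F [-0.2 -2.9  1.9]
tool x in ramp [1.0, 0.003] tool y [0.003, -1.0] z [ 0.  0. -1.]
```

View pics/s3.png

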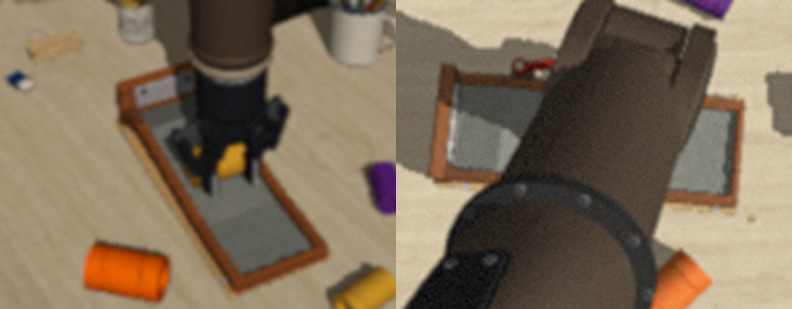

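The side view shows the sleeve against both fingers on the slope (crop (220,160)), in contact with about 3 N. The keeper is still outside the lane. Continue.

```bash
python3 -m handwheel '[0.3,0,-0.04,0,0.5,0.3,0,-0.04,0,0.5,0.3,0,-0.04,0,0.5,0.3,0,-0.04,0,0.5,0.3,0,-0.04,0,0.5,0.3,0,-0.04,0,0.5,0.3,0,-0.04,0,0.5,0.3,0,-0.04,0,0.5,0.3,0,-0.04,0,0.5,0.3,0,-0.04,0,0.5,0.3,0,-0.04,0,0.5,0.3,0,-0.04,0,0.5,0.3,0,-0.04,0,0.5,0.3,0,-0.04,0,0.5,0.3,0,-0.04,0,0.5,0.3,0,-0.04,0,0.5,0.3,0,-0.04,0,0.5,0.3,0,-0.04,0,0.5,0.3,0,-0.04,0,0.5,0.3,0,-0.04,0,0.5]'; python3 w.py
python3 -m handwheel '[0.3,0,-0.04,0,0.5,0.3,0,-0.04,0,0.5,0.3,0,-0.04,0,0.5,0.3,0,-0.04,0,0.5,0.3,0,-0.04,0,0.5,0.3,0,-0.04,0,0.5,0.3,0,-0.04,0,0.5,0.3,0,-0.04,0,0.5,0.3,0,-0.04,0,0.5,0.3,0,-0.04,0,0.5,0.25,0,-0.03,0,0.5,0.2,0,-0.03,0,0.5,0.2,0,-0.03,0,0.5]'; python3 w.py; python3 - <<'E'
from h import *
p,d=bot.camera("side"); cv2.imwrite("pics/s4.png",cv2.resize(p[130:250,240:400],None,fx=4,fy=4,interpolation=2)[:,:,::-1])
E
```

```text
t: 10.3
position: [540.6, 79.9, 51.3]
eef_rot: [0.746, 0.666, 0.0, -0.0]
ft_force: [-0.1, -2.8, 1.2]
gripper_width: 42.8
t 10.3 ramp [5.4 0.5] z 51.3 w 42.8 F [-0.1 -2.8  1.2]
tool x in ramp [1.0, 0.003] tool y [0.003, -1.0] z [-0.  0. -1.]
t: 11.6
position: [544.8, 116.2, 56.2]
eef_rot: [0.746, 0.666, 0.0, -0.0]
ft_force: [0.2, -1.4, 1.0]
gripper_width: 42.7
t 11.6 ramp [41.9  0.6] z 56.2 w 42.7 F [ 0.2 -1.4  1. ]
tool x in ramp [1.0, 0.003] tool y [0.003, -1.0] z [-0.  0. -1.]
```

View pics/s4.png

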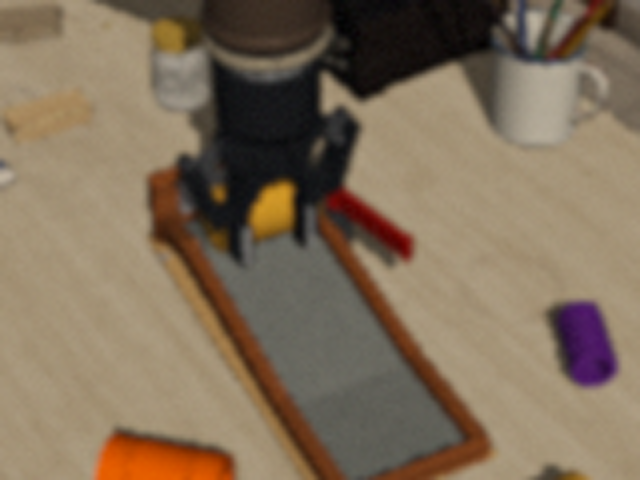

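The sleeve is at the crest, still ahead of the fingers (crop (262,210)), and the keeper is outside the lane. Ease it over into the seat.

```bash
python3 -m handwheel '[0.2,0,-0.02,0,0.5,0.2,0,-0.02,0,0.5,0.2,0,0,0,0.5,0.2,0,0,0,0.5,0.2,0,0,0,0.5,0.2,0,0,0,0.5,0.2,0,0,0,0.5,0.2,0,0,0,0.5,0.2,0,0,0,0.5,0.2,0,0,0,0.5,0,0,0,0,0.5,0,0,0,0,0.5,0,0,0,0,0.5]'; python3 w.py
```

```text
t: 12.95
position: [547.1, 135.7, 56.6]
eef_rot: [0.746, 0.666, 0.0, 0.0]
ft_force: [-0.9, -1.0, -0.3]
gripper_width: 42.5
t 12.95 ramp [61.5  0.6] z 56.6 w 42.5 F [-0.9 -1.  -0.3]
tool x in ramp [1.0, 0.003] tool y [0.003, -1.0] z [ 0. -0. -1.]
```

```bash
python3 -m handwheel '[-1,0,0,0,0.5,-1,0,0,0,0.5,-1,0,0,0,0.5,-1,0,-1,0,0.5,-1,0,-2,0,0.5,-0.6,0,-3,0,1,0,1,-4,0,1,0,2,-2,0,1,0,4,0,0,1,0,4,0,0,1,0,0,0,0,1,0,0,0,0,1]'; python3 w.py 5 -112; python3 - <<'E'
from w import *
a=[]
for n,(r,c) in(("side",(130,240)),("top",(140,240))):
    p,d=bot.camera(n); np.savez(n+"5.npz",p=p,d=d); a.append(cv2.resize(p[r:r+120,c:c+160],None,fx=2.5,fy=2.5,interpolation=2))
    W=cloud(n,d);h=cv2.cvtColor(p,cv2.COLOR_RGB2HSV);m=((h[...,0]>14)&(h[...,0]<28)&(h[...,1]>150)&(h[...,2]>110)).astype(np.uint8)
    k,l,s,c=cv2.connectedComponentsWithStats(m)
    for j in range(1,k):
        if s[j,4]>60: B=W[l==j];mm=np.nanmedian(B,0);print(n,s[j].tolist(),rf(mm).round(1),mm[2].round(1))
cv2.imwrite("pics/s5.png",np.hstack(a)[:,:,::-1])
E
```

```text
t: 14.15
position: [650.1, 66.1, 176.8]
eef_rot: [0.747, 0.665, -0.0, 0.0]
ft_force: [-0.3, 0.3, -0.2]
gripper_width: -0.2
t 14.15 ramp [   4.4 -109.9] z 176.8 w -0.2 F [-0.3  0.3 -0.2]
tool x in ramp [1.0, 0.001] tool y [0.001, -1.0] z [-0.    -0.001 -1.   ]
go [ 0.6  2.1 -0. ]
side [279, 135, 11, 8, 67] [314.9 -39.4] 70.7
side [288, 167, 30, 21, 418] [84.5 -3. ] 70.4
side [365, 248, 26, 23, 305] [-257.4  -49.2] 32.7
side [364, 302, 48, 54, 333] [-412.5   38.4] 24.9
top [403, 173, 13, 22, 141] [-247.5  -52.8] 34.0
```

View pics/s5.png

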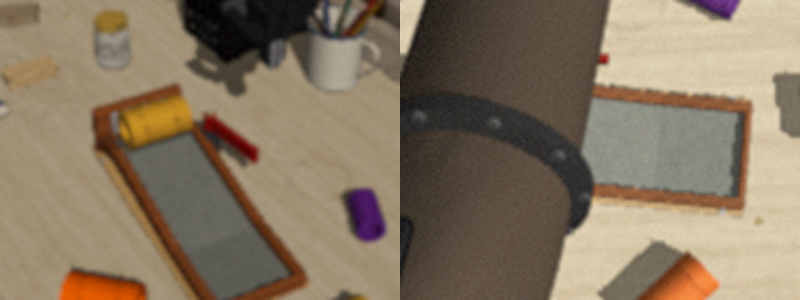

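The sleeve sits in the seat against the stop (side crop (155,120)), and the red keeper is still outside the right rail. The fingers are now shut above its outer side. Next I lower them and sweep the keeper in.

```bash
python3 -m handwheel '[0,0,3,0,1,0,0,3,0,1,0,0,3,0,1,0,0,1.5,0,1,0,0,0.7,0,1,0,0,0,0,1]'; python3 w.py 7 -82
python3 -m handwheel '[0.1,-0.7,0,0,1,0.1,-0.7,0,0,1,0.1,-0.7,0,0,1,0,-0.7,0,0,1,0,-0.5,0,0,1,0,-0.5,0,0,1,0,-0.5,0,0,1,-0.1,-0.5,0,0,1,-0.1,-0.5,0,0,1,0.2,-0.5,0,0,1,0.2,-0.5,0,0,1,0.2,-0.5,0,0,1,0.3,-0.5,0,0,1,0.3,-0.8,0,0,1]'; python3 w.py 17 -29
```

```text
t: 14.85
position: [649.6, 67.7, 64.7]
eef_rot: [0.746, 0.666, -0.0, -0.0]
ft_force: [0.3, 0.3, -0.3]
gripper_width: 0.0
t 14.85 ramp [   6.  -109.2] z 64.7 w 0.0 F [ 0.3  0.3 -0.3]
tool x in ramp [1.0, 0.003] tool y [0.003, -1.0] z [-0.001 -0.    -1.   ]
go [  1.1 -27.2   0. ]
t: 16.25
position: [570.8, 90.0, 64.7]
eef_rot: [0.746, 0.666, 0.0, 0.0]
ft_force: [0.7, -0.5, 0.0]
gripper_width: -0.1
t 16.25 ramp [ 19.  -28.3] z 64.7 w -0.1 F [ 0.7 -0.5  0. ]
tool x in ramp [1.0, 0.003] tool y [0.003, -1.0] z [ 0. -0. -1.]
go [-2.   0.7  0. ]
```

```bash
python3 -m handwheel '[0.35,-0.35,0,0,1,0.35,-0.35,0,0,1,0.35,-0.3,0,0,1,0.35,-0.25,0,0,1,0.35,-0.2,0,0,1,0.35,-0.2,0,0,1,0.3,-0.1,0,0,1,0.3,-0.1,0,0,1,0,0,0,0,1]'; python3 w.py 49 -9
```

```text
t: 17.15
position: [555.5, 119.4, 64.5]
eef_rot: [0.746, 0.666, -0.0, -0.0]
ft_force: [0.5, -0.5, 0.3]
gripper_width: 0.1
t 17.15 ramp [46.4 -9.6] z 64.5 w 0.1 F [ 0.5 -0.5  0.3]
tool x in ramp [1.0, 0.004] tool y [0.004, -1.0] z [-0.  0. -1.]
go [ 2.7 -0.6  0. ]
```

```bash
python3 - <<'E'
from h import *
p,d=bot.camera("side"); cv2.imwrite("pics/s6.png",cv2.resize(p[130:250,240:400],None,fx=4,fy=4,interpolation=2)[:,:,::-1])
E
```

```text
(no output)
```

View pics/s6.png

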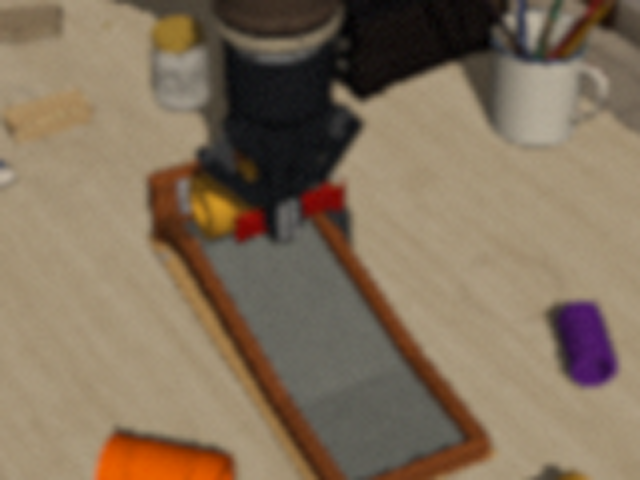

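The keeper lies almost squarely across the lane, with the fingertip behind it at crop (288,215). Press on in 1 mm rows to the end stop.

```bash
python3 -m handwheel '[0.1,0,0,0,1,0.1,0,0,0,1,0.1,0,0,0,1,0.1,0,0,0,1,0,0,0,0,1]'; python3 -m handwheel '[0.1,0,0,0,1,0.1,0,0,0,1,0,0,0,0,1]'; python3 w.py
```

```text
t: 17.7
position: [556.0, 122.7, 64.6]
eef_rot: [0.746, 0.666, -0.0, -0.0]
ft_force: [-0.4, -0.9, -0.1]
gripper_width: -0.0
t: 18.0
position: [556.1, 122.9, 64.5]
eef_rot: [0.747, 0.665, -0.001, 0.001]
ft_force: [-2.0, -5.5, 0.8]
gripper_width: 0.2
t 18.0 ramp [49.9 -9.8] z 64.5 w 0.2 F [-2.  -5.5  0.8]
tool x in ramp [1.0, 0.001] tool y [0.001, -1.0] z [-0.001 -0.002 -1.   ]
```

End stop reached: the TCP stopped moving and the force rose. One more millimetre, then back off and clear.

```bash
python3 -m handwheel '[0.1,0,0,0,1,0.1,0,0,0,1,0,0,0,0,1]'; python3 w.py
python3 -m handwheel '[-0.2,0,0,0,1,-0.5,0,0,0,1,-1,0,0,0,1,-1,0,0,0,1,-1,0,-1,0,1,-1,0,-3,0,1,-1,0,-4,0,1,-3,0,-3,0,1,-5,0,0,0,1,-5,0,0,0,1,-5,0,0,0,1,-5,0,0,0,1,-5,0,0,0,1,0,0,0,0,1,0,0,0,0,1,0,0,0,0,1]'; python3 w.py
python3 - <<'E'
from w import *
a=[]
for n,(r,c) in(("side",(130,240)),("top",(130,240))):
    p,d=bot.camera(n); a.append(cv2.resize(p[r:r+120,c:c+160],None,fx=2.5,fy=2.5,interpolation=2))
    W=cloud(n,d);h=cv2.cvtColor(p,cv2.COLOR_RGB2HSV)
    m=(((h[...,0]<5)|(h[...,0]>174))&(h[...,1]>170)&(h[...,2]>80)).astype(np.uint8); k,l,s,_=cv2.connectedComponentsWithStats(m)
    for j in range(1,k):
        if s[j,4]>25:
            q=np.argwhere(l==j);b=W[l==j];x,y=(b[:,:2]-O)@u,(b[:,:2]-O)@__import__('w').l
            f=np.polyfit(y,x,1);print(n,"red",s[j].tolist(),rf(np.nanmedian(b,0)).round(1),"y",np.nanmin(y).round(),np.nanmax(y).round(),"slope",f.round(3))
    m=((h[...,0]>14)&(h[...,0]<28)&(h[...,1]>130)&(h[...,2]>110)).astype(np.uint8);k,l,s,_=cv2.connectedComponentsWithStats(m)
    for j in range(1,k):
        if s[j,4]>100: mm=np.nanmedian(W[l==j],0);print(n,"brass",s[j].tolist(),rf(mm).round(1),mm[2].round(1))
    np.savez(n+"6.npz",p=p,d=d)
cv2.imwrite("pics/s7.png",np.hstack(a)[:,:,::-1])
E
```

```text
t: 18.3
position: [556.0, 123.0, 64.5]
eef_rot: [0.747, 0.665, -0.002, 0.001]
ft_force: [-3.2, -12.1, 2.5]
gripper_width: 0.1
t 18.3 ramp [50.  -9.8] z 64.5 w 0.1 F [ -3.2 -12.1   2.5]
tool x in ramp [1.0, -0.0] tool y [-0.0, -1.0] z [-0.001 -0.004 -1.   ]
t: 19.9
position: [518.2, -207.3, 174.8]
eef_rot: [0.746, 0.666, 0.0, -0.0]
ft_force: [0.1, 0.6, 0.4]
gripper_width: -0.1
t 19.9 ramp [-282.5  -10.8] z 174.8 w -0.1 F [0.1 0.6 0.4]
tool x in ramp [1.0, 0.004] tool y [0.004, -1.0] z [ 0.     0.001 -1.   ]
side red [299, 177, 27, 12, 130] [ 60.5 -25. ] y -66.0 21.0 slope [1.8000e-02 6.0762e+01]
side brass [0, 7, 27, 19, 344] [2201.   906.4] 140.8
side brass [0, 25, 65, 118, 3456] [2023.3  911.4] -124.8
side brass [146, 36, 22, 59, 540] [2102.6  218.5] -273.8
side brass [288, 167, 29, 22, 354] [87.9  2. ] 73.0
side brass [282, 194, 38, 57, 161] [-0.4 58.4] 5.5
side brass [497, 223, 67, 75, 1126] [-461.4 -308. ] 105.1
side brass [364, 248, 27, 24, 335] [-256.9  -48.9] 32.3
side brass [363, 301, 50, 57, 510] [-417.3   37.7] 24.7
side brass [406, 355, 36, 37, 687] [-537.1   32.9] 47.0
to
[... 494 characters left out ...]
 illegal value
 ** On entry to DLASCL parameter number  5 had an illegal value
 ** On entry to DLASCL parameter number  4 had an illegal valueTraceback (most recent call last):
  File "<stdin>", line 10, in <module>
    c, resids, rank, s = lstsq(lhs, rhs, rcond)
                         ~~~~~^^^^^^^^^^^^^^^^^
    x, resids, rank, s = _umath_linalg.lstsq(a, b, rcond,
                         ~~~~~~~~~~~~~~~~~~~^^^^^^^^^^^^^
                                             signature=signature)
                                             ^^^^^^^^^^^^^^^^^^^^
    raise LinAlgError("SVD did not converge in Linear Least Squares")
numpy.linalg.LinAlgError: SVD did not converge in Linear Least Squares
```

```bash
python3 - <<'E'
from w import *
p,d=bot.camera("top");p0=np.load("top0.npz")["p"]
df=(cv2.absdiff(p,p0).max(2)>50).astype(np.uint8)
k,lb,s,_=cv2.connectedComponentsWithStats(df);print("changed",[x.tolist() for x in s[1:] if x[4]>15])
W=cloud("top",d);h=cv2.cvtColor(p,cv2.COLOR_RGB2HSV)
m=(h[...,0]>14)&(h[...,0]<28)&(h[...,1]>120)&(h[...,2]>100);m[:,:255]=0;m[:,300:]=0;m[:160]=0;m[225:]=0
B=W[m&(W[...,2]>50)];x=(B[:,:2]-O)@u;print("sleeve x range",np.nanpercentile(x,[2,50,98]).round(1),"top z",np.nanpercentile(B[:,2],[50,95]).round(1))
cv2.imwrite("pics/s7.png",cv2.resize(p[60:290,110:530],None,fx=1.9,fy=1.9)[:,:,::-1])
E
```

```text
changed [[29, 106, 332, 195, 9533], [472, 115, 17, 14, 91], [306, 133, 239, 267, 19108], [272, 159, 8, 4, 19], [294, 162, 29, 8, 85], [266, 171, 19, 34, 511], [285, 175, 6, 25, 58], [334, 182, 34, 33, 875], [264, 184, 3, 17, 19], [0, 239, 175, 85, 6614], [220, 307, 9, 10, 30], [209, 309, 11, 11, 28], [466, 308, 5, 13, 56], [459, 321, 11, 9, 47], [0, 324, 90, 66, 3283], [321, 367, 7, 11, 27], [306, 379, 15, 21, 54], [279, 389, 6, 11, 33]]
sleeve x range [ 77.3  97.  119. ] top z [75.9 80.9]
```

View pics/s7.png

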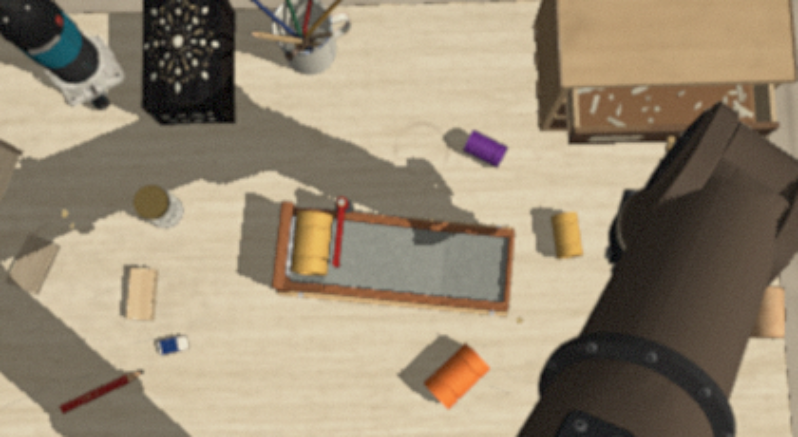

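The sleeve is seated against the stop (crop (313,243)), the keeper is square across behind it (crop (340,235)), and the robot is clear. The things in view are where they were.

```bash
python3 -c "
from station import bot
print(bot.sign_off())"
```

```text
the job is handed in; nothing more can be done
None
```

The job is done and handed in after about 20 s of the 62 s allowed. I pushed the large brass sleeve up the ramp with two parted fingertips held behind it, at about 30 mm/s, until it dropped into its seat. I then swept the red keeper across the lane with the fingers shut. It met its end stop at about 12 N, and I backed clear.

**Last checks:**
- **Sleeve:** its visible surface runs from ramp x of about 77 to 119 mm, and its top is at 81 mm. Both fit the seat, whose centre is at x = 100 mm and 55 mm up.
- **Keeper:** it is square across the lane to within about 0.01 rad in the top view. The side view read 0.018 rad. The bar is centred at ramp x = 64 mm, as expected.
- **Forces:** the force after backing off was under 1 N, with nothing touched. The highest reading was about 13 N.
- **Other things on the bench:** those in view looked unmoved. The arm hid the wax tin and the walnut block in the last picture; I did not move the fingers down near either.
- **What failed:** one checking script crashed on a line fit after it had printed the keeper figures. I took the sleeve figures with a second, shorter script.

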